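# Dispense a pendant blank from the stack magazine onto the bench block

### The job

At the jeweller's bench, push the magazine's slide all the way forward by its upright handle so that the lowest stone blank comes out onto the narrow tongue, and draw the slide back so that the rest of the stack drops down. Pick the blank up from the tongue and lay it flat on the middle of the square steel bench block (not the round one) without dropping it, and leave only that one blank dispensed.

Things in the scene. Friction and masses are not known exactly. Their poses are not given: they have to be found in the camera images.
- handle (a point): On the axis, 80 mm up, of the slide's upright round wooden handle (16 mm thick, free to grip from 35 to 100 mm above the bench). The slide runs only along the blanks' x, level, forward being +x from handle to stack to tongue; it needs about 2 N, stays where left. Between end stops the handle goes from 127 mm (back) to 52 mm (forward) behind the stack's axis; it starts 0 to 8 mm off the back stop.
- blank: Lowest blank in the stack: pale stone slab 44 x 32 x 10 mm, 40 g. Origin at the centre of its underside; x along the 44 mm (the push direction at the start), y across, z up. Starts with its underside 25 mm above the bench; pushed fully out it lies at that height, 63 mm ahead of the stack's axis, on a tongue 18 mm wide (5 mm lip at 102 mm) with free space beside it down to the bench.
- next_blank: Second of the five equal blanks; axes and origin alike, on the stack's axis, in a fixed plywood tower (57 x 47 mm, top 80 mm above the bench) and staying there. Its underside is 35 mm above the bench at the start, 32 mm while the slide's 7 mm pusher plate is under it, and 25 mm once the slide is back and it has dropped to the floor.
- square_block: The target: loose square steel bench block 66 x 66 x 18 mm, 0.6 kg; origin at the centre of its underside (top face 18 mm above), axes along its edges, z up. A round steel block, 70 mm in diameter and as high, stands 100 to 230 mm from it; the two change places from run to run.
Mind the look-alikes: they are no part of the job. Leave any red or yellow look-alike of the square_block alone.

How it is judged:
By the outcome, as a careful person would: the job done as asked, in the order asked, and still so for the second after the job is handed in, with the robot touching nothing.
It also fails if it takes over 51 s, if anything falls off the work surface, if the arm or the gripper's body presses on something with over 40 N, if the wrist force passes 120 N, or if a joint passes its speed limit or range.

### The arm

A 6-joint arm with a two-finger parallel gripper is mounted at the origin on the work surface. World frame = base frame: x ahead of the robot, y to its left, z up, the work surface at z = 0. Lengths are in m, angles in degrees, forces in N, time in s.
With the tool pointing down it reaches from about 0.325 to 0.9 m from the base axis. Payload 6.1 kg.
Tool frame: the origin (TCP) lies between the finger pads; the fingertips stand 14 mm ahead of it and the grasp point (between the pads) lies 5 mm behind it; z points along the fingers, y is the line along which they close (so a half turn about z gives the same grasp; the last joint's range is limited). The gripper opens to 87 mm and grips with 3 to 60 N. Pads are 19 mm wide; open, the fingers measure 117 mm over their backs; the gripper's body (75 mm by 190 mm) begins 51 mm behind the grasp point.
Start: joints at [-75.006, 12.628, 87.462, -0, 79.91, -7.225], TCP at [0.236, -0.579, 0.215] pointing down, gripper open.
Joint ranges: [-170.65, 170.65], [-52.31, 119.04], [5.05, 147.46], [-71.25, 251.25], [11.57, 151.72], [-153.62, 153.62]. Speed limits (degrees/s): [147.25, 147.25, 172.46, 180, 180, 180].

### API

Orientations are given as a 3x3 rotation matrix whose columns are the frame's x, y, z axes.
In Python, from workcell import ctrl gives the robot as it stands.
- The arm moves only by the tool servo_tool, never from a script. Its argument "deltas" is a list that holds one entry, the list of rows, each a list of 7 numbers: the shift along the world's x, y, z in m, then the turn, a rotation vector about the world's x, y, z in rad, then the finger opening in m, from 0 to 0.087. In form: [[[x, y, z, rx, ry, rz, claw], ...]]. A call has 1 to 20 rows; each row is the pose to reach, as a shift and turn from the pose commanded when the call began; what a row does not reach only later rows make up. A row lasts 1/10 s, in which the tool goes at most 50 mm and 8.59 degrees, less where a joint would pass 70% of its speed; a pose out of reach is approached as far as the arm can. A call with a gripper value outside its range is refused whole. The fingers move at their own pace and stop on an object; "newtons" is the grip in N (left out, the last holds). Time passes only in rows, so rows that repeat a pose let the fingers close. It gives the time, the measured TCP pose, the force, the opening and the grip force at its end, in the units of the state.
- ctrl.get_state(): the state, without advancing time (a new reading comes with each control period).
- ctrl.read_camera(name): name is "side" or "top" or "wrist"; returns (picture, depth): 420x560x3 uint8, red, green, blue; 420x560 float32, m along the optical axis (not along the pixel's ray), 0 where there is no reading.
- ctrl.camera_info(name): a dict with "fovy" (degrees; the focal length in pixels is half the picture's height over the tangent of half this angle, whatever the lens; pixels are square), "cx", "cy" (the principal point, pixels), "rvec" (rotation vector, rad) and "tvec" (3), from world to camera coordinates, as OpenCV has them. Camera axes: x right, y down, z forward; pixel columns grow to the right and rows downward; lengths in m; the calibration is good to about 2 mm. A picture is of the moment at which its call begins: read the wrist's pose just before it. camera_info takes no time and is no camera call; for the wrist camera it gives the pose at the moment of the call.
- ctrl.job_done(): hands the job in; it is judged then, once.
The state is a dict: "time_s": time; "joints": joint angles; "dq": joint speeds; "joint_efforts": joint torques, N m; "tcp_pos": TCP position; "ee_rot": TCP orientation; "ft_force": force on the tool from outside, world axes, zero at the start; "moment": the same for the moment, N m; "gripper_width": opening from 0.0 (shut) to 1.0 (fully open); "grip_force": force on a finger pad.
Only numpy, scipy, OpenCV 4.12 (cv2) and the standard library are available. Lean on these libraries where they do the work, as an engineer would, in place of code of your own. Each camera call takes 0.05 s, during which the arm holds its last target. There are 200 camera calls.

## Working session

There is one attempt and no reset: what is moved stays moved. The work goes in short steps, Python scripts to look and compute and a tool call to move; the robot and the scene stay as the last step left them, time stands still between calls to the robot, and variables do not carry over. Pictures are saved under pics/ and viewed, at most 10 in all, crops included, and the job is handed in when it is done.

Besides the shell and the picture viewer there is one more tool, called after "Call:" as name(argument=value, ...) on one line, values as JSON. servo_tool: Moves the arm, as the interface text tells. Its arguments: {"type":"object","properties":{"deltas":{"type":"array","items":{"type":"array","items":{"type":"array","items":{"type":"number"}}}},"newtons":{"type":"number"}},"required":["deltas"]}

```bash
mkdir -p pics; cat > h.py <<'E'
import numpy as np, cv2
from workcell import ctrl
def snap(name):
    ci=ctrl.camera_info(name); im,d=ctrl.read_camera(name)
    R,_=cv2.Rodrigues(np.array(ci["rvec"],float)); t=np.array(ci["tvec"],float).ravel()
    f=im.shape[0]/2/np.tan(np.radians(ci["fovy"])/2)
    v,u=np.mgrid[:im.shape[0],:im.shape[1]]
    P=np.stack([(u-ci["cx"])/f*d,(v-ci["cy"])/f*d,d],-1)
    W=(P-t)@R
    W[d==0]=np.nan
    return im,d,W,ci
E
python3 - <<'E'
from h import *
ims=[]
for n in("top","side"):
    im,d,W,ci=snap(n); np.savez("%s.npz"%n,im=im,W=W)
    cv2.imwrite(f"pics/{n}0.png",im[...,::-1]); print(n,ci)
print(ctrl.get_state())
E
```

```text
top {'fovy': 52.91637755837265, 'cx': 285.4177720507088, 'cy': 209.7168220921243, 'rvec': array([ 2.11499514, -2.16061813,  0.17450128]), 'tvec': array([0.01292898, 0.61894429, 0.73534315])}
side {'fovy': 49.514723994712625, 'cx': 281.11400558246174, 'cy': 210.51750332203252, 'rvec': array([ 0.95651278, -2.29196069,  1.2195177 ]), 'tvec': array([0.45024787, 0.29398578, 0.55477848])}
{'time_s': 0.1, 'joints': array([-7.50069762e+01,  1.26692329e+01,  8.75206294e+01, -5.50646129e-04,
        7.99079062e+01, -7.22547381e+00]), 'dq': array([ 0.01706709, -0.05105688, -0.12771182,  0.08858607, -0.00376254,
        0.07340805]), 'joint_efforts': array([ 1.37160569e-03, -4.95939338e+01, -3.88520193e+01,  7.03341002e-02,
        5.15329570e-02, -2.35080597e-05]), 'tcp_pos': array([ 0.23617793, -0.57804516,  0.21404964]), 'ee_rot': array([[ 9.25747959e-01,  3.78140864e-01, -4.50583440e-04],
       [ 3.78141077e-01, -9.25746519e-01,  1.64584511e-03],
       [ 2.05235240e-04, -1.69402186e-03, -9.99998544e-01]]), 'ft_force': array([-0.12914469,  0.52206725,  0.59635315]), 'moment': array([0.00955474, 0.01444492, 0.04859797]), 'grip_force': 0.0, 'gripper_width': 0.9977247453100856}
```

View pics/top0.png

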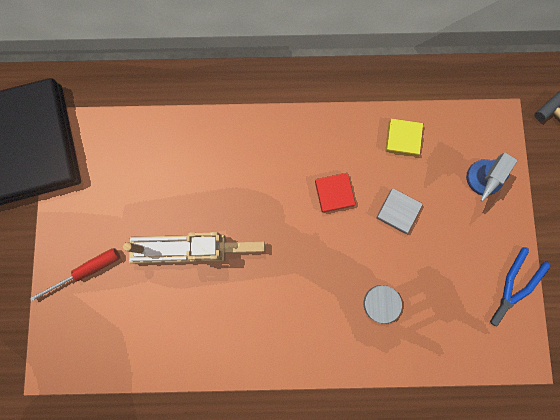

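View pics/side0.png

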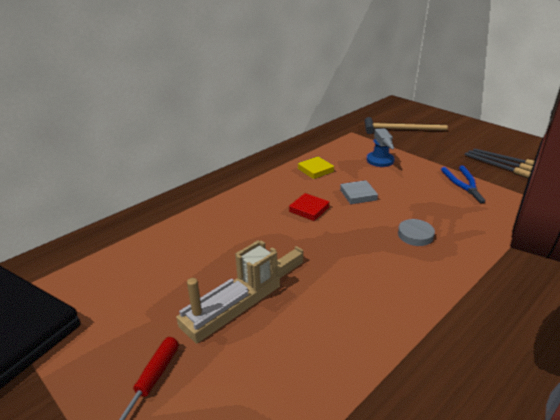

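The top view shows the magazine (handle about (128,247), tower (204,246), tongue end (265,247)), the grey square block at (400,211), the round block at (383,304), and red and yellow look-alikes at (336,192) and (405,137). The side view agrees. Next I'll measure positions.

```bash
python3 - <<'E'
from h import *
z=np.load("top.npz"); im=z["im"].astype(int); W=z["W"]
for p in [(128,247),(204,246),(250,247),(400,211),(383,304),(320,300),(150,248)]:
    print(p,W[p[1],p[0]].round(4))
def rect(m,n):
    P=W[m]; r=cv2.minAreaRect((P[:,:2]*1000).astype(np.float32)); print(n,m.sum(),np.round(r[0],1),np.round(r[1],1),round(r[2],1),"z med",np.round(np.median(P[:,2])*1000,1))
v,u=np.mgrid[:420,:560]
def box(a,b,c,d): return (u>=a)&(u<=b)&(v>=c)&(v<=d)
Z=W[...,2]
print("table z",np.nanmedian(Z[box(300,330,330,360)]))
rect(box(370,430,180,240)&(Z>.013)&(Z<.024),"square")
rect(box(355,410,275,330)&(Z>.013)&(Z<.024),"round")
rect(box(180,235,225,270)&(Z>.073)&(Z<.09),"tower top")
rect(box(228,275,235,260)&(Z>.015)&(Z<.034),"tongue")
rect(box(115,240,225,275)&(Z>.012)&(Z<.06),"slide body")
rect(box(110,150,225,270)&(Z>.09),"handle top")
rect(box(110,170,225,270)&(Z>.06),"handle all")
s=np.load("side.npz"); W=s["W"]; Z=W[...,2]
rect(box(180,210,270,325)&(Z>.06)&(Z<.12),"side handle")
m=box(180,210,270,325)&(Z>.06)&(Z<.12); print(np.nanmedian(W[m],0),np.nanmax(W[m],0))
rect(box(230,285,235,270)&(Z>.074)&(Z<.09),"side tower top")
rect(box(335,385,175,210)&(Z>.014)&(Z<.024),"side square")
rect(box(275,310,245,285)&(Z>.015)&(Z<.034),"side tongue")
E
```

```text
(128, 247) [0.5519 0.2714 0.1001]
(204, 246) [0.5527 0.1456 0.0764]
(250, 247) [0.5531 0.0683 0.0241]
(400, 211) [ 0.6167 -0.2216  0.0203]
(383, 304) [ 0.4419 -0.1788  0.0191]
(320, 300) [ 0.4508 -0.0628  0.0016]
(150, 248) [0.5546 0.255  0.0333]
table z 0.0014029250087921074
square 1156 [ 619.6 -222. ] [66.3 66.9] 59.6 z med 18.4
round 1113 [ 442.9 -178.9] [68.7 67.8] 89.2 z med 18.3
tower top 697 [553.8 147.7] [46.4 57.5] 0.5 z med 76.3
tongue 368 [554.4  75.9] [18.3 68.1] 0.3 z med 25.4
slide body 1940 [553.9 207.7] [ 50.2 241.9] 0.2 z med 31.4
handle top 78 [553.5 273.2] [15.3 15. ] 54.5 z med 99.4
handle all 131 [553.6 273.1] [15.4 15.3] 54.5 z med 95.5
side handle 263 [549.5 274.1] [15.5 14.4] 33.9 z med 84.8
[0.54560541 0.27592057 0.08483549] [0.55809155 0.28121201 0.10113249]
side tower top 607 [551.  147.1] [57.3 49.3] 89.9 z med 76.3
side square 471 [ 616.5 -222.6] [67.3 68.4] 58.9 z med 18.0
side tongue 372 [546.9  85.7] [27.7 93.1] 11.7 z med 24.8
```

Call:
servo_tool(deltas=[[[0.016,0.043,0,0,0,0.1,0.087],[0.032,0.085,0,0,0,0.2,0.087],[0.048,0.128,0,0,0,0.3,0.087],[0.063,0.17,0,0,0,0.4,0.087],[0.079,0.213,0,0,0,0.5,0.087],[0.095,0.256,0,0,0,0.6,0.087],[0.111,0.298,0,0,0,0.7,0.087],[0.127,0.341,0,0,0,0.8,0.087],[0.143,0.384,0,0,0,0.9,0.087],[0.158,0.426,0,0,0,1.0,0.087],[0.174,0.469,0,0,0,1.1,0.087],[0.19,0.511,0,0,0,1.183,0.087],[0.206,0.554,0,0,0,1.183,0.087],[0.222,0.596,0,0,0,1.183,0.087],[0.238,0.639,0,0,0,1.183,0.087],[0.254,0.682,0,0,0,1.183,0.087],[0.27,0.725,0,0,0,1.183,0.087],[0.285,0.767,0,0,0,1.183,0.087],[0.301,0.81,0,0,0,1.183,0.087],[0.317,0.852,-0.015,0,0,1.183,0.087]]], newtons=25)

```text
time_s: 2.1
tcp_pos: [0.5549, 0.2759, 0.2018]
ee_rot: [[-0.0, 1.0, 0.004], [1.0, 0.0, 0.001], [0.001, 0.004, -1.0]]
ft_force: [0.8, -0.8, 0.4]
gripper_width: 0.998
grip_force: 0.0
```

Call:
servo_tool(deltas=[[[0,0,0,0,0,0,0.087],[0,0,0,0,0,0,0.087]]])

```text
time_s: 2.3
tcp_pos: [0.5523, 0.2739, 0.198]
ee_rot: [[-0.002, 1.0, -0.003], [1.0, 0.002, -0.002], [-0.002, -0.003, -1.0]]
ft_force: [0.2, -0.2, 0.2]
gripper_width: 1.002
grip_force: 0.0
```

```bash
python3 - <<'E'
from h import *
s=ctrl.get_state(); print(s["time_s"],s["tcp_pos"],s["ee_rot"].round(4),s["joints"].round(1))
im,d,W,ci=snap("wrist"); cv2.imwrite("pics/wrist0.png",im[...,::-1])
Z=W[...,2]
for lo,hi in((.092,.105),(.073,.085)):
    m=(Z>lo)&(Z<hi); n,l,st,c=cv2.connectedComponentsWithStats(m.astype(np.uint8))
    for i in range(1,n):
        if st[i,4]>150:
            P=W[l==i]; r=cv2.minAreaRect((P[:,:2]*1000).astype(np.float32)); print(lo,st[i],np.round(r[0],1),np.round(r[1],1),round(r[2],1))
E
```

```text
2.3 [0.55231973 0.27394849 0.19804601] [[-0.002   1.     -0.0034]
 [ 1.      0.002  -0.0015]
 [-0.0015 -0.0034 -1.    ]] [19.1 12.3 89.6 -0.  78.2 19. ]
0.092 [265 198  21  22 369] [552.8 273.7] [14.9 15.1] 86.9
0.073 [ 250  336   52   32 1366] [553.5 135.7] [46.6 34.3] 0.9
```

View pics/wrist0.png

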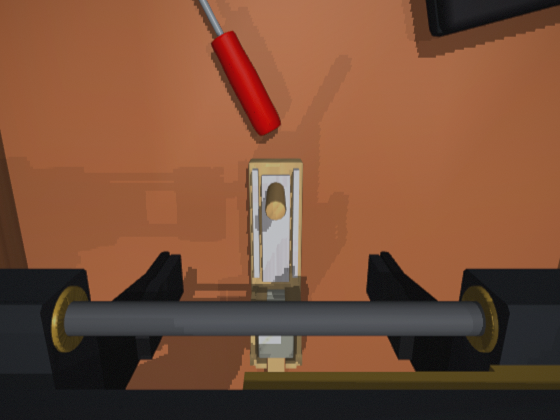

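The wrist view shows the handle top at pixel (276,209), centred between the fingers, and it measures (552.8, 273.7) mm, which agrees with the top camera. I'll descend and grip it.

Call:
servo_tool(deltas=[[[0,0,-0.03,0,0,0,0.06],[0,0,-0.07,0,0,0,0.05],[0,0,-0.1,0,0,0,0.04],[0,0.0005,-0.12,0,0,0,0.035],[0,0.0005,-0.125,0,0,0,0.03],[0,0.0005,-0.125,0,0,0,0.02],[0,0.0005,-0.125,0,0,0,0.01],[0,0.0005,-0.125,0,0,0,0.005],[0,0.0005,-0.125,0,0,0,0.005],[0,0.0005,-0.125,0,0,0,0.005],[0,0.0005,-0.125,0,0,0,0.005]]], newtons=25)

```text
time_s: 3.45
tcp_pos: [0.5526, 0.2742, 0.076]
ee_rot: [[-0.0, 1.0, -0.001], [1.0, 0.0, 0.0], [0.0, -0.001, -1.0]]
ft_force: [-5.2, -0.5, 6.3]
gripper_width: 0.179
grip_force: 25.0
```

Call:
servo_tool(deltas=[[[0,-0.004,0,0,0,0,0.005],[0,-0.01,0,0,0,0,0.005],[0,-0.017,0,0,0,0,0.005],[0,-0.024,0,0,0,0,0.005],[0,-0.031,0,0,0,0,0.005],[0,-0.038,0,0,0,0,0.005],[0,-0.045,0,0,0,0,0.005],[0,-0.052,0,0,0,0,0.005],[0,-0.058,0,0,0,0,0.005],[0,-0.063,0,0,0,0,0.005],[0,-0.067,0,0,0,0,0.005],[0,-0.069,0,0,0,0,0.005],[0,-0.071,0,0,0,0,0.005],[0,-0.073,0,0,0,0,0.005],[0,-0.073,0,0,0,0,0.005],[0,-0.073,0,0,0,0,0.005]]])

```text
time_s: 5.05
tcp_pos: [0.5529, 0.2014, 0.076]
ee_rot: [[-0.0, 1.0, -0.001], [1.0, 0.0, 0.001], [0.001, -0.001, -1.0]]
ft_force: [-4.4, 1.9, 4.8]
gripper_width: 0.173
grip_force: 25.0
```

Call:
servo_tool(deltas=[[[0,-0.001,0,0,0,0,0.005],[0,-0.0015,0,0,0,0,0.005],[0,-0.002,0,0,0,0,0.005],[0,-0.0025,0,0,0,0,0.005],[0,-0.0025,0,0,0,0,0.005]]])

```text
time_s: 5.55
tcp_pos: [0.5529, 0.2002, 0.076]
ee_rot: [[-0.0, 1.0, -0.0], [1.0, 0.0, 0.003], [0.003, -0.0, -1.0]]
ft_force: [-3.2, 4.8, 5.0]
gripper_width: 0.17
grip_force: 25.0
```

Call:
servo_tool(deltas=[[[0,-0.001,0,0,0,0,0.005],[0,-0.002,0,0,0,0,0.005],[0,-0.002,0,0,0,0,0.005]]])

```text
time_s: 5.85
tcp_pos: [0.5529, 0.2001, 0.076]
ee_rot: [[-0.0, 1.0, 0.0], [1.0, 0.0, 0.006], [0.006, 0.0, -1.0]]
ft_force: [-2.9, 12.7, 3.2]
gripper_width: 0.172
grip_force: 25.0
```

```bash
python3 - <<'E'
from h import *
im,d,W,ci=snap("top"); cv2.imwrite("pics/top1.png",cv2.resize(im[190:300,100:300,::-1],None,fx=4,fy=4,interpolation=cv2.INTER_CUBIC))
v,u=np.mgrid[:420,:560]; Z=W[...,2]
m=(u>222)&(u<275)&(v>225)&(v<270)&(Z>.030)&(Z<.045); P=W[m]; print(m.sum(),cv2.minAreaRect((P[:,:2]*1000).astype(np.float32)),np.median(P[:,2]))
print(ctrl.get_state()["tcp_pos"])
E
```

```text
498 ((554.1046752929688, 80.8504638671875), (75.30242156982422, 32.05846405029297), 89.7894515991211) 0.03507661149733063
[0.55292775 0.20008273 0.07602407]
```

View pics/top1.png

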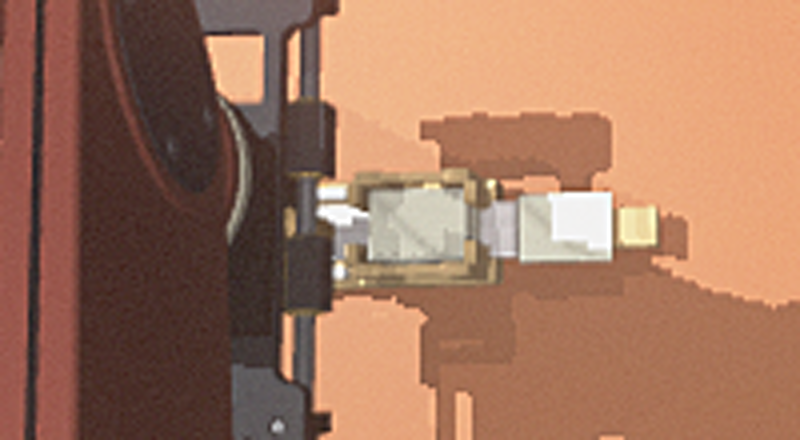

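The force has risen to 12.7 N with no further motion, so the slide is at the forward stop. The picture shows the single blank out on the tongue at crop x 520–612. I'll draw the slide back.

Call:
servo_tool(deltas=[[[0,0.004,0,0,0,0,0.005],[0,0.01,0,0,0,0,0.005],[0,0.017,0,0,0,0,0.005],[0,0.024,0,0,0,0,0.005],[0,0.031,0,0,0,0,0.005],[0,0.038,0,0,0,0,0.005],[0,0.045,0,0,0,0,0.005],[0,0.052,0,0,0,0,0.005],[0,0.059,0,0,0,0,0.005],[0,0.066,0,0,0,0,0.005],[0,0.071,0,0,0,0,0.005],[0,0.074,0,0,0,0,0.005],[0,0.076,0,0,0,0,0.005],[0,0.078,0,0,0,0,0.005],[0,0.079,0,0,0,0,0.005],[0,0.08,0,0,0,0,0.005],[0,0.081,0,0,0,0,0.005],[0,0.081,0,0,0,0,0.005]]])

```text
time_s: 7.7
tcp_pos: [0.5526, 0.2753, 0.0759]
ee_rot: [[-0.0, 1.0, -0.002], [1.0, 0.0, -0.004], [-0.004, -0.002, -1.0]]
ft_force: [-6.5, -8.3, 9.5]
gripper_width: 0.171
grip_force: 25.0
```

Call:
servo_tool(deltas=[[[0,-0.0015,0,0,0,0,0.02],[0,-0.0015,0,0,0,0,0.04],[0,-0.0015,0,0,0,0,0.06],[0,-0.0015,0,0,0,0,0.06],[0,-0.0015,0,0,0,0,0.06],[0,-0.0015,0.01,0,0,0,0.06],[0,-0.0015,0.03,0,0,0,0.06],[0,-0.0015,0.06,0,0,0,0.06],[0,-0.0015,0.075,0,0,0,0.06],[0,-0.0015,0.075,0,0,0,0.06]]])

```text
time_s: 8.7
tcp_pos: [0.5556, 0.2768, 0.1538]
ee_rot: [[-0.0, 1.0, 0.006], [1.0, 0.0, 0.002], [0.002, 0.006, -1.0]]
ft_force: [0.3, -0.0, 0.4]
gripper_width: 0.684
grip_force: 0.0
```

```bash
python3 - <<'E'
from h import *
im,d,W,ci=snap("top"); im2,d2,W2,_=snap("side")
cv2.imwrite("pics/side1.png",cv2.resize(im2[220:350,160:320,::-1],None,fx=4,fy=4,interpolation=cv2.INTER_CUBIC))
v,u=np.mgrid[:420,:560]
def rect(m,W,n):
    P=W[m]; r=cv2.minAreaRect((P[:,:2]*1000).astype(np.float32)); print(n,m.sum(),np.round(r[0],1),np.round(r[1],1),round(r[2],1),np.round(np.nanmedian(P[:,2])*1000,1))
Z=W[...,2]
rect((u>228)&(u<260)&(v>225)&(v<270)&(Z>.030)&(Z<.045),W,"blank top")
rect((u>180)&(u<235)&(v>225)&(v<270)&(Z>.074)&(Z<.09),W,"tower")
rect((u>190)&(u<218)&(v>237)&(v<257)&(Z<.073),W,"stack")
Z=W2[...,2]
rect((u>262)&(u<310)&(v>240)&(v<285)&(Z>.032)&(Z<.040)&(W2[...,1]<.112),W2,"blank side")
rect((u>335)&(u<385)&(v>175)&(v<210)&(Z>.014)&(Z<.024),W2,"square side")
s=ctrl.get_state(); print(s["time_s"],s["tcp_pos"])
E
```

```text
blank top 406 [554.   85.2] [43.6 31.7] 89.9 35.4
tower 261 [554.4 147.6] [57.6 46.3] 89.1 80.2
stack 459 [553.2 153.6] [53.3 30.7] 89.8 65.3
blank side 246 [546.9  76.1] [37. 54.] 45.9 35.0
square side 473 [ 616.3 -222.1] [66.3 68.8] 59.7 18.1
8.8 [0.55327015 0.2758986  0.1498546 ]
```

View pics/side1.png

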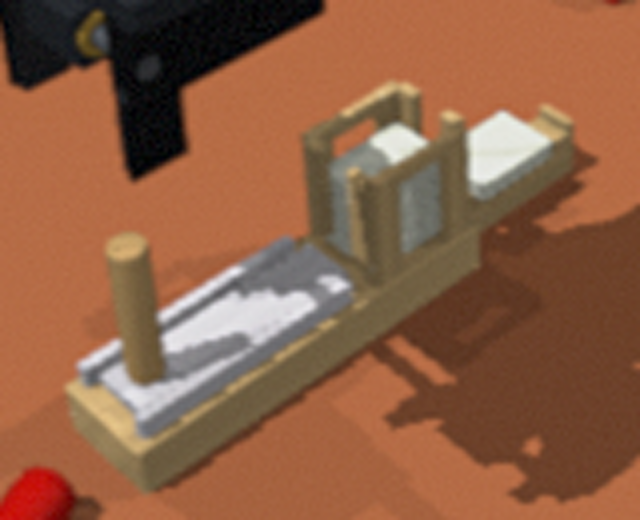

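The side view shows the slide back at its stop, the rest of the stack dropped (top at 65 mm, as expected), and one blank on the tongue at (554, 85) with its top at 35 mm. I'll grasp it high, so the fingertips stay above its underside.

Call:
servo_tool(deltas=[[[0,-0.03,0,0,0,0,0.06],[0,-0.07,0,0,0,0,0.06],[0,-0.11,0,0,0,0,0.06],[0,-0.15,0,0,0,0,0.06],[0.0005,-0.18,0,0,0,0,0.06],[0.0005,-0.1945,0,0,0,0,0.06],[0.0005,-0.1945,-0.02,0,0,0,0.06],[0.0005,-0.1945,-0.05,0,0,0,0.06],[0.0005,-0.1945,-0.075,0,0,0,0.06],[0.0005,-0.1945,-0.095,0,0,0,0.06],[0.0005,-0.1945,-0.105,0,0,0,0.06],[0.0005,-0.1945,-0.109,0,0,0,0.06],[0.0005,-0.1945,-0.109,0,0,0,0.055],[0.0005,-0.1945,-0.109,0,0,0,0.05]]], newtons=15)

```text
time_s: 10.2
tcp_pos: [0.5547, 0.0816, 0.042]
ee_rot: [[-0.0, 1.0, 0.002], [1.0, 0.0, 0.0], [0.0, 0.002, -1.0]]
ft_force: [-0.2, -0.4, 1.0]
gripper_width: 0.615
grip_force: 0.0
```

Call:
servo_tool(deltas=[[[0,0,0,0,0,0,0.045],[0,0,0,0,0,0,0.04],[0,0,0,0,0,0,0.036],[0,0,0,0,0,0,0.032],[0,0,0,0,0,0,0.026],[0,0,0,0,0,0,0.022],[0,0,0,0,0,0,0.022],[0,0,0,0,0,0,0.022]]])

```text
time_s: 11.0
tcp_pos: [0.5538, 0.0814, 0.041]
ee_rot: [[0.0, 1.0, -0.0], [1.0, -0.0, 0.0], [0.0, -0.0, -1.0]]
ft_force: [0.1, -0.0, -0.5]
gripper_width: 0.255
grip_force: 0.0
```

```bash
python3 - <<'E'
from h import *
im2,d2,W2,_=snap("side"); im,d,W,_=snap("wrist")
a=cv2.resize(im2[190:310,220:340,::-1],(500,500),interpolation=cv2.INTER_CUBIC)
b=im[:,:,::-1][:,130:430]; b=cv2.resize(b,(300*500//420,500))
cv2.imwrite("pics/miss.png",np.hstack([a,b])[:, :800])
s=ctrl.get_state(); print(s["tcp_pos"],s["gripper_width"],s["grip_force"])
Z=W2[...,2]; print(W2[255:290:5,285].round(3))
E
```

```text
[0.55381436 0.08139877 0.04098211] 0.25563817293655916 0.0
[[0.54  0.091 0.049]
 [0.542 0.09  0.036]
 [0.536 0.095 0.031]
 [0.543 0.089 0.011]
 [0.541 0.09  0.001]
 [0.531 0.101 0.002]
 [0.522 0.109 0.002]]
```

View pics/miss.png

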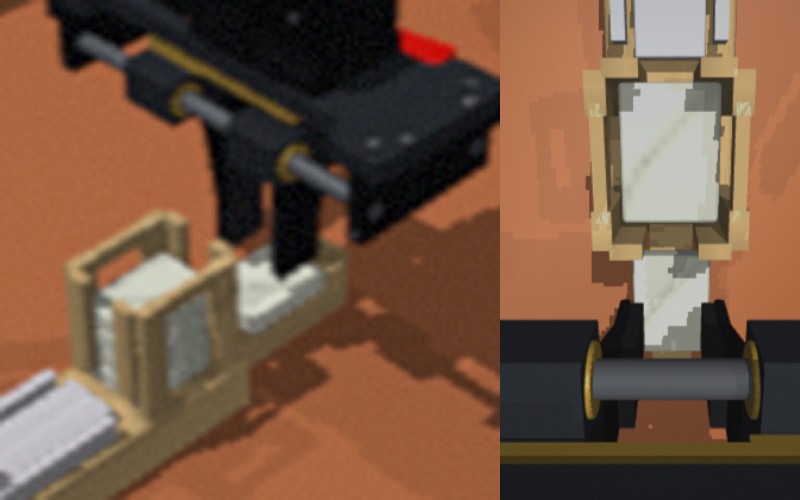

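The fingers closed to 22 mm with no grip force, so they're above the blank; in the crop the tip at (290,275) is over the stone. I'll measure the real height of the fingertips.

```bash
python3 - <<'E'
from h import *
im,d,W,_=snap("side"); v,u=np.mgrid[:420,:560]
dark=(im.max(-1)<45)&(u>265)&(u<300)&(v>215)&(v<270)
P=W[dark]; P=P[np.isfinite(P[:,0])]
for lo in range(24,80,4):
    q=P[(P[:,2]*1000>=lo)&(P[:,2]*1000<lo+4)]
    if len(q): print(lo,len(q),np.median(q,0).round(4),q.min(0).round(4),q.max(0).round(4))
for uu in (287,289,291,293): print(uu,[(r,int(im[r,uu].max()),*(W[r,uu]*1000).round(0)) for r in range(250,264,2)])
Z=W[...,2]; m=(u>262)&(u<310)&(v>240)&(v<290)&(im.min(-1)>130)&(W[...,1]<.115); print(m.sum(),np.nanmedian(W[m],0),np.nanpercentile(Z[m],[5,50,95]))
E
```

```text
48 5 [0.5649 0.0876 0.0514] [0.5633 0.0755 0.0491] [0.5688 0.0906 0.0519]
52 32 [0.5496 0.085  0.0538] [0.5315 0.0746 0.0521] [0.5694 0.0925 0.0559]
56 37 [0.5622 0.0836 0.058 ] [0.5318 0.073  0.0561] [0.5693 0.093  0.0597]
60 32 [0.5339 0.0876 0.0619] [0.5314 0.0733 0.0602] [0.5689 0.0925 0.064 ]
64 39 [0.5354 0.0857 0.0662] [0.531  0.0732 0.064 ] [0.5684 0.0938 0.068 ]
68 32 [0.5626 0.0886 0.07  ] [0.5315 0.0743 0.0682] [0.5685 0.0925 0.0719]
72 36 [0.5628 0.0881 0.074 ] [0.5309 0.0739 0.0721] [0.5721 0.0927 0.076 ]
76 31 [0.5629 0.0871 0.0785] [0.5287 0.0734 0.0761] [0.5705 0.0933 0.0797]
287 [(250, 11, np.float64(534.0), np.float64(92.0), np.float64(64.0)), (252, 10, np.float64(534.0), np.float64(92.0), np.float64(60.0)), (254, 2, np.float64(533.0), np.float64(93.0), np.float64(56.0)), (256, 80, np.float64(534.0), np.float64(92.0), np.float64(50.0)), (258, 192, np.float64(542.0), np.float64(84.0), np.float64(37.0)), (260, 218, np.float64(540.0), np.float64(86.0), np.float64(35.0)), (262, 166, np.float64(535.0), np.float64(91.0), np.float64(36.0))]
289 [(250, 11, np.float64(532.0)
[... 753 characters left out ...]
), np.float64(33.0)), (260, 118, np.float64(534.0), np.float64(82.0), np.float64(35.0)), (262, 115, np.float64(536.0), np.float64(80.0), np.float64(29.0))]
293 [(250, 6, np.float64(532.0), np.float64(79.0), np.float64(57.0)), (252, 21, np.float64(533.0), np.float64(78.0), np.float64(52.0)), (254, 198, np.float64(544.0), np.float64(67.0), np.float64(34.0)), (256, 192, np.float64(539.0), np.float64(72.0), np.float64(36.0)), (258, 123, np.float64(535.0), np.float64(76.0), np.float64(36.0)), (260, 118, np.float64(536.0), np.float64(75.0), np.float64(30.0)), (262, 101, np.float64(543.0), np.float64(68.0), np.float64(17.0))]
145 [0.54422327 0.08863801 0.03503844] [0.03332726 0.03503844 0.03660378]
```

```bash
python3 - <<'E'
from h import *
im,d,W,ci=snap("side"); v,u=np.mgrid[:420,:560]
R,_=cv2.Rodrigues(np.array(ci["rvec"],float)); t=np.array(ci["tvec"],float).ravel(); f=210/np.tan(np.radians(ci["fovy"])/2)
r=R.T@np.array([(193.75-ci["cx"])/f,(264.5-ci["cy"])/f,1]); o=-R.T@t
for x in (.510,.515,.520): k=(x-o[0])/r[0]; print("open tip",(o+k*r).round(4))
dark=(im.max(-1)<70)&(u>225)&(u<345)&(v>150)&(v<270)
P=W[dark]; P=P[np.isfinite(P[:,0])]
for lo in range(44,130,4):
    q=P[(P[:,2]*1000>=lo)&(P[:,2]*1000<lo+4)]
    if len(q): print(lo,len(q),np.percentile(q,2,axis=0).round(3)[:2],np.percentile(q,98,axis=0).round(3)[:2])
E
```

```text
open tip [0.51   0.2898 0.1652]
open tip [0.515  0.2869 0.1605]
open tip [0.52   0.284  0.1557]
48 15 [0.533 0.071] [0.569 0.091]
52 38 [0.532 0.071] [0.569 0.093]
56 43 [0.532 0.073] [0.569 0.093]
60 35 [0.532 0.074] [0.568 0.093]
64 32 [0.532 0.075] [0.568 0.093]
68 45 [0.531 0.075] [0.569 0.093]
72 38 [0.53  0.074] [0.571 0.093]
76 34 [0.53  0.075] [0.571 0.093]
80 37 [0.529 0.075] [0.57  0.093]
84 31 [0.528 0.075] [0.574 0.093]
88 25 [0.527 0.076] [0.57  0.093]
92 29 [0.526 0.079] [0.575 0.094]
96 24 [0.526 0.084] [0.576 0.093]
100 13 [0.525 0.087] [0.578 0.093]
104 10 [0.531 0.091] [0.577 0.093]
108 1 [0.577 0.093] [0.577 0.093]
112 7 [0.568 0.077] [0.57  0.084]
116 18 [0.466 0.076] [0.634 0.116]
120 105 [0.465 0.053] [0.633 0.118]
124 162 [0.465 0.052] [0.633 0.12 ]
128 187 [0.465 0.055] [0.632 0.12 ]
```

The side camera puts the tips at about z = 49 mm and the body at about 115 mm. The whole gripper therefore sits about 22 mm higher than the reported TCP implies, so I'll go by the camera. I'll open, go down 20 mm and measure the tips again.

Call:
servo_tool(deltas=[[[0,0,0.002,0,0,0,0.04],[0,0,0.002,0,0,0,0.055],[0,0,0.002,0,0,0,0.055],[0,0,0.002,0,0,0,0.055],[0,0,-0.005,0,0,0,0.055],[0,0,-0.011,0,0,0,0.055],[0,0,-0.016,0,0,0,0.055],[0,0,-0.019,0,0,0,0.055],[0,0,-0.02,0,0,0,0.055],[0,0,-0.02,0,0,0,0.055]]])

```text
time_s: 12.2
tcp_pos: [0.5537, 0.0814, 0.0208]
ee_rot: [[0.0, 1.0, -0.0], [1.0, -0.0, 0.0], [0.0, -0.0, -1.0]]
ft_force: [-0.1, 2.0, -0.3]
gripper_width: 0.633
grip_force: 0.0
```

```bash
python3 - <<'E'
from h import *
im,d,W,ci=snap("side"); v,u=np.mgrid[:420,:560]
dark=(im.max(-1)<60)&(u>225)&(u<345)&(v>150)&(v<285)
P=W[dark]; P=P[np.isfinite(P[:,0])]
for lo in range(8,112,4):
    q=P[(P[:,2]*1000>=lo)&(P[:,2]*1000<lo+4)&(P[:,0]<.60)]
    if len(q): print(lo,len(q),np.percentile(q,2,axis=0).round(3)[:2],np.percentile(q,98,axis=0).round(3)[:2])
cv2.imwrite("pics/low.png",cv2.resize(im[190:310,220:340,::-1],(600,600),interpolation=cv2.INTER_CUBIC))
s=ctrl.get_state(); print(s["tcp_pos"],s["ft_force"])
E
```

```text
28 16 [0.516 0.073] [0.587 0.093]
32 21 [0.515 0.073] [0.588 0.093]
36 30 [0.514 0.073] [0.587 0.093]
40 32 [0.515 0.073] [0.587 0.094]
44 36 [0.514 0.073] [0.588 0.093]
48 35 [0.515 0.073] [0.586 0.093]
52 38 [0.514 0.076] [0.586 0.093]
56 31 [0.514 0.075] [0.587 0.092]
60 31 [0.511 0.076] [0.587 0.093]
64 37 [0.512 0.076] [0.588 0.093]
68 34 [0.511 0.078] [0.589 0.093]
72 29 [0.509 0.081] [0.589 0.093]
76 27 [0.509 0.084] [0.593 0.093]
80 12 [0.509 0.075] [0.592 0.093]
84 11 [0.583 0.075] [0.593 0.093]
88 9 [0.583 0.074] [0.586 0.083]
92 9 [0.584 0.077] [0.586 0.086]
96 14 [0.466 0.063] [0.586 0.091]
100 74 [0.464 0.051] [0.586 0.119]
104 109 [0.464 0.052] [0.597 0.12 ]
108 130 [0.464 0.052] [0.594 0.12 ]
[0.55389066 0.08141008 0.02104285] [-0.30794564  0.08408868 -0.57552286]
```

View pics/low.png

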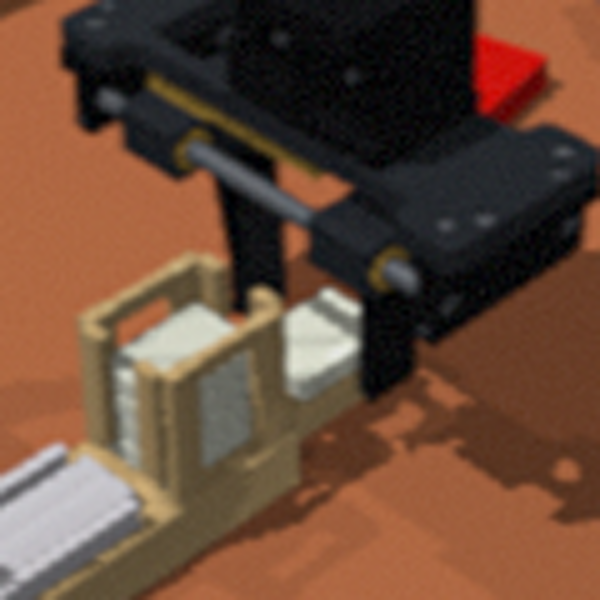

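The crop shows the fingers straddling the blank on both sides of the tongue, with tips at about 29–30 mm. I'll go down 2.5 mm more and close.

Call:
servo_tool(deltas=[[[0,0,-0.0025,0,0,0,0.055],[0,0,-0.0025,0,0,0,0.048],[0,0,-0.0025,0,0,0,0.044],[0,0,-0.0025,0,0,0,0.04],[0,0,-0.0025,0,0,0,0.036],[0,0,-0.0025,0,0,0,0.032],[0,0,-0.0025,0,0,0,0.028],[0,0,-0.0025,0,0,0,0.022],[0,0,-0.0025,0,0,0,0.022],[0,0,-0.0025,0,0,0,0.022]]], newtons=15)

```text
time_s: 13.25
tcp_pos: [0.5539, 0.0814, 0.0186]
ee_rot: [[0.0, 1.0, 0.0], [1.0, -0.0, 0.0], [0.0, 0.0, -1.0]]
ft_force: [1.0, -1.0, 0.2]
gripper_width: 0.366
grip_force: 15.0
```

Call:
servo_tool(deltas=[[[0,0,0.002,0,0,0,0.022],[0,0,0.006,0,0,0,0.022],[0,0,0.012,0,0,0,0.022],[0,0,0.022,0,0,0,0.022],[0,0,0.036,0,0,0,0.022],[0,0,0.052,0,0,0,0.022],[0,0,0.068,0,0,0,0.022],[0,0,0.084,0,0,0,0.022],[0,0,0.095,0,0,0,0.022],[0,0,0.1,0,0,0,0.022],[0,0,0.1,0,0,0,0.022]]])

```text
time_s: 14.35
tcp_pos: [0.5545, 0.0814, 0.1197]
ee_rot: [[-0.0, 1.0, 0.002], [1.0, 0.0, 0.0], [0.0, 0.002, -1.0]]
ft_force: [0.0, -0.2, -0.3]
gripper_width: 0.364
grip_force: 15.0
```

```bash
python3 - <<'E'
from h import *
im,d,W,ci=snap("side"); im2,d2,W2,_=snap("top")
cv2.imwrite("pics/lift.png",np.hstack([cv2.resize(im[150:310,200:360,::-1],(400,400)),cv2.resize(im2[140:300,150:310,::-1],(400,400))]))
s=ctrl.get_state(); print(s["time_s"],s["tcp_pos"],s["gripper_width"])
v,u=np.mgrid[:420,:560]
m=(im.min(-1)>100)&(u>230)&(u<340)&(v>150)&(v<300)&(W[...,2]>.09)&(W[...,2]<.15); P=W[m]
print(m.sum(),np.percentile(P,[3,50,97],axis=0).round(4))
E
```

```text
14.45 [0.5534284  0.08138331 0.11806142] 0.36725121242975206
248 [[0.5377 0.072  0.1283]
 [0.555  0.0968 0.1358]
 [0.5681 0.1066 0.1375]]
```

View pics/lift.png

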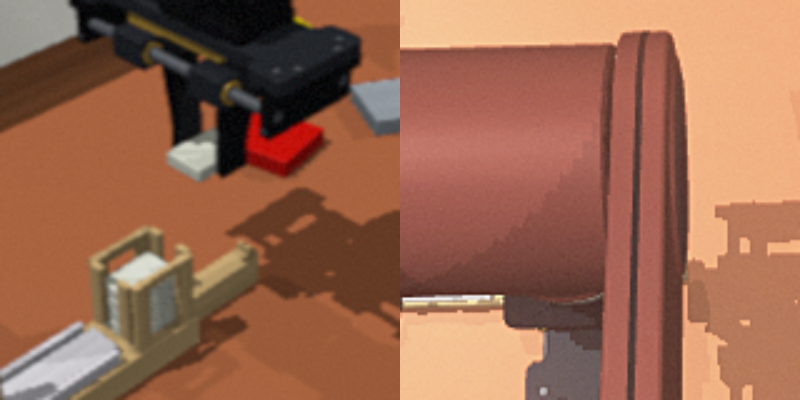

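The blank is held level (underside about 6.5 mm above the reported TCP) and the tower still holds the stack. I'll carry it over the square block and align it with the edges.

Call:
servo_tool(deltas=[[[0.002,-0.01,0,0,0,-0.02,0.022],[0.006,-0.03,0,0,0,-0.06,0.022],[0.013,-0.06,0,0,0,-0.12,0.022],[0.02,-0.095,0,0,0,-0.18,0.022],[0.027,-0.13,0,0,0,-0.24,0.022],[0.034,-0.165,0,0,0,-0.3,0.022],[0.042,-0.2,0,0,0,-0.36,0.022],[0.049,-0.235,0,0,0,-0.42,0.022],[0.056,-0.265,0,0,0,-0.48,0.022],[0.061,-0.288,0,0,0,-0.52,0.022],[0.063,-0.3,0,0,0,-0.53,0.022],[0.064,-0.306,0,0,0,-0.53,0.022],[0.064,-0.306,0,0,0,-0.53,0.022],[0.064,-0.306,0,0,0,-0.53,0.022]]])

```text
time_s: 15.85
tcp_pos: [0.6176, -0.2235, 0.1182]
ee_rot: [[0.505, 0.863, -0.001], [0.863, -0.505, 0.001], [0.0, -0.001, -1.0]]
ft_force: [0.1, 0.4, -0.6]
gripper_width: 0.365
grip_force: 15.0
```

```bash
python3 - <<'E'
from h import *
s=ctrl.get_state(); print(s["time_s"],s["tcp_pos"],s["gripper_width"],np.degrees(np.arctan2(s["ee_rot"][1,0],s["ee_rot"][0,0])))
v,u=np.mgrid[:420,:560]
def rect(m,W,n):
    P=W[m]; r=cv2.minAreaRect((P[:,:2]*1000).astype(np.float32)); print(n,m.sum(),np.round(r[0],1),np.round(r[1],1),round(r[2],1),np.round(np.nanpercentile(P[:,2],[5,50,95])*1000,1))
for n in("side","top","wrist"):
    im,d,W,ci=snap(n); Z=W[...,2]
    g=(abs(W[...,0]-.62)<.06)&(abs(W[...,1]+.222)<.06)&(im.min(-1)>70)&(np.ptp(im,axis=-1)<60)
    if (g&(Z>.014)&(Z<.024)).sum()>20: rect(g&(Z>.014)&(Z<.024),W,n+" block")
    if (g&(Z>.12)&(Z<.145)).sum()>20: rect(g&(Z>.12)&(Z<.145),W,n+" blank")
    if n=="wrist": cv2.imwrite("pics/w2.png",im[...,::-1])
E
```

```text
15.85 [ 0.61757142 -0.2235324   0.1182059 ] 0.3650762550633135 59.69615078764971
side block 468 [ 616.3 -222.4] [66.6 69.1] 60.1 [15.6 18.  19.8]
side blank 126 [ 620.  -221.4] [43.5 42.7] 61.3 [126.6 133.9 136.1]
top block 484 [ 624.7 -212.8] [45. 66.] 60.3 [15.9 18.5 20.8]
wrist block 5746 [ 619.4 -222.8] [66.2 66.1] 60.0 [18.  19.4 20.5]
wrist blank 5483 [ 621.6 -216.3] [35.1 32.9] 59.5 [132.5 136.2 137.2]
```

View pics/w2.png

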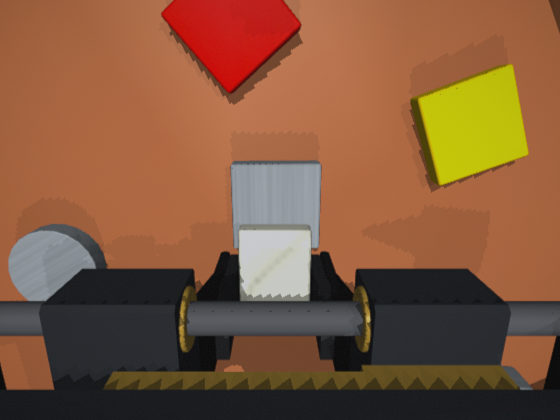

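The wrist view shows the grey block at (276,205) with the blank (276,263) square to it and centred sideways. The wrist camera gives the block centre as (619.4, -222.8), so I'll shift 1.5 mm in -y and descend.

Call:
servo_tool(deltas=[[[0,-0.0015,-0.01,0,0,0,0.022],[0,-0.0015,-0.03,0,0,0,0.022],[0,-0.0015,-0.055,0,0,0,0.022],[0,-0.0015,-0.075,0,0,0,0.022],[0,-0.0015,-0.09,0,0,0,0.022],[0,-0.0015,-0.098,0,0,0,0.022],[0,-0.0015,-0.101,0,0,0,0.022],[0,-0.0015,-0.103,0,0,0,0.022],[0,-0.0015,-0.104,0,0,0,0.022],[0,-0.0015,-0.104,0,0,0,0.022]]])

```text
time_s: 17.0
tcp_pos: [0.6184, -0.2264, 0.0154]
ee_rot: [[0.506, 0.863, 0.001], [0.863, -0.506, -0.001], [0.0, 0.001, -1.0]]
ft_force: [-0.4, 1.0, -0.0]
gripper_width: 0.369
grip_force: 15.0
```

```bash
python3 - <<'E'
from h import *
s=ctrl.get_state(); print(s["time_s"],s["tcp_pos"],s["ft_force"])
for n in("side","wrist"):
    im,d,W,ci=snap(n); Z=W[...,2]
    g=(abs(W[...,0]-.62)<.05)&(abs(W[...,1]+.222)<.05)&(im.min(-1)>70)&(np.ptp(im,axis=-1)<60)
    for lo,hi in((.013,.022),(.026,.04)):
        m=g&(Z>lo)&(Z<hi); P=W[m]
        if m.sum()>20: r=cv2.minAreaRect((P[:,:2]*1000).astype(np.float32)); print(n,lo,m.sum(),np.round(r[0],1),np.round(r[1],1),round(r[2],1),np.median(P[:,2]))
E
```

```text
17.0 [ 0.61844947 -0.22637864  0.01541641] [-4.36181486e-01  1.02508945e+00 -4.84959739e-04]
side 0.013 226 [ 616.3 -220.9] [64.6 70.1] 58.0 0.01767738703108592
side 0.026 104 [ 618.1 -224. ] [46.1 41.5] 51.2 0.03129570837488828
wrist 0.013 6678 [ 625.4 -212.1] [42.3 66.4] 60.4 0.01932600721265289
wrist 0.026 5405 [ 622.7 -219.6] [35.1 49.3] 58.7 0.033141529074288044
```

Call:
servo_tool(deltas=[[[0,0,-0.001,0,0,0,0.022],[0,0,-0.002,0,0,0,0.022],[0,0,-0.0025,0,0,0,0.022],[0,0,-0.003,0,0,0,0.022],[0,0,-0.003,0,0,0,0.022]]])

```text
time_s: 17.6
tcp_pos: [0.6178, -0.2261, 0.0116]
ee_rot: [[0.506, 0.863, -0.0], [0.863, -0.506, 0.0], [0.0, -0.0, -1.0]]
ft_force: [0.5, -0.2, 0.8]
gripper_width: 0.368
grip_force: 15.0
```

Call:
servo_tool(deltas=[[[0,0,-0.0005,0,0,0,0.022],[0,0,-0.001,0,0,0,0.022],[0,0,-0.001,0,0,0,0.022]]])

```text
time_s: 17.9
tcp_pos: [0.618, -0.2262, 0.0116]
ee_rot: [[0.505, 0.863, 0.0], [0.863, -0.505, -0.0], [-0.0, 0.0, -1.0]]
ft_force: [-2.4, 1.0, 6.4]
gripper_width: 0.365
grip_force: 15.0
```

It's seated: 6.4 N upward and z no longer falling. I'll ease off, open and retreat straight up.

Call:
servo_tool(deltas=[[[0,0,0.0005,0,0,0,0.022],[0,0,0.0007,0,0,0,0.034],[0,0,0.0007,0,0,0,0.038],[0,0,0.0007,0,0,0,0.044],[0,0,0.0007,0,0,0,0.05],[0,0,0.0007,0,0,0,0.05],[0,0,0.0007,0,0,0,0.05],[0,0,0.006,0,0,0,0.05],[0,0,0.02,0,0,0,0.05],[0,0,0.045,0,0,0,0.05],[0,0,0.08,0,0,0,0.05],[0,0,0.12,0,0,0,0.05],[-0.02,-0.03,0.15,0,0,0,0.05],[-0.05,-0.06,0.16,0,0,0,0.05],[-0.06,-0.08,0.16,0,0,0,0.05],[-0.06,-0.08,0.16,0,0,0,0.05],[-0.06,-0.08,0.16,0,0,0,0.05]]])

```text
time_s: 19.6
tcp_pos: [0.5579, -0.3064, 0.1717]
ee_rot: [[0.507, 0.862, 0.001], [0.862, -0.507, -0.0], [0.0, 0.001, -1.0]]
ft_force: [0.5, -0.4, 0.3]
gripper_width: 0.575
grip_force: 0.0
```

```bash
python3 - <<'E'
from h import *
s=ctrl.get_state(); print(s["time_s"],s["tcp_pos"],s["ft_force"])
tile=[]
for n in("side","top","wrist"):
    im,d,W,ci=snap(n); Z=W[...,2]; tile.append(im[...,::-1])
    g=(abs(W[...,0]-.62)<.05)&(abs(W[...,1]+.222)<.05)&(im.min(-1)>60)&(np.ptp(im,axis=-1)<70)
    for lo,hi in((.012,.0225),(.0245,.034)):
        m=g&(Z>lo)&(Z<hi); P=W[m]
        if m.sum()>20: r=cv2.minAreaRect((P[:,:2]*1000).astype(np.float32)); print(n,lo,m.sum(),np.round(r[0],1),np.round(r[1],1),round(r[2],1),np.median(P[:,2]))
cv2.imwrite("pics/fin.png",np.hstack([cv2.resize(tile[0],(400,300)),cv2.resize(tile[2],(400,300))]))
E
```

```text
19.6 [ 0.55793328 -0.30635868  0.17167338] [ 0.51829781 -0.36884289  0.31619946]
side 0.012 317 [ 616.3 -222.1] [66.8 69.9] 59.5 0.017982471213654604
side 0.0245 162 [ 616.8 -223.2] [44.3 35. ] 58.5 0.027879622472449454
top 0.012 763 [ 619.  -222.1] [66.7 66. ] 59.9 0.01837214938841273
top 0.0245 387 [ 619.9 -223. ] [44.1 32.5] 59.8 0.02832440445661958
wrist 0.012 4675 [ 619.4 -222.9] [66.  66.3] 59.9 0.019389701181959422
wrist 0.0245 2512 [ 619.7 -223.8] [44.1 31.9] 59.5 0.029400968172964295
```

View pics/fin.png

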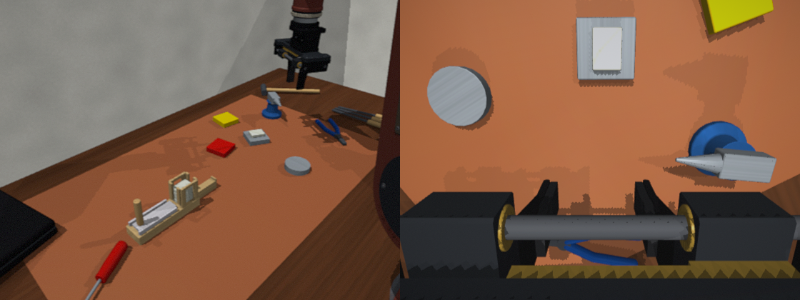

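The blank lies flat within 1 mm of the block's centre and square to its edges. The tongue is empty, the slide is back, and the robot touches nothing.

```bash
python3 -c "
from workcell import ctrl
print(ctrl.job_done())"
```

```text
the job is handed in; nothing more can be done
None
```

The job is handed in at about 20 s: one blank dispensed and laid flat within about 1 mm of the square block's centre, slide drawn back, stack dropped; my first grasp closed just above the blank (nothing moved), and the second held.

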